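Feeding time: free the sagging bolt of the insect cage and hold the gate ajar

TASK

Take the plywood shade panel off the front of the insect cage by its handle and stand it leaning against the front of the loudspeaker beside the cage, its lower edge on the desk, and let go of it. Then draw the gate's barrel bolt, which sags and is caught behind the bent-up lip of its keeper, so lift it as you pull, and swing the gate open about a hand's width, some 10 cm at its free edge. The gate springs shut by itself, so finish while still holding it ajar with the gripper; leave the other things on the desk where they are.

Things in the scene. Friction and masses are not known exactly. Their poses are not given: they have to be found in the camera images.
- cage: Insect cage, fixed: aluminium frame, clear walls, 360 wide (y) x 200 deep (x) x 256 mm high. Origin: centre of its underside; x points away from the robot, y to the left along the front, z up. Front plane (gate and posts flush) at x = -100 mm; gate hinged at the left (+y), keeper on the right post (y -150 to -180). The gate has rails at z 120-161 and 186-236 mm, stiles, and thin wires between.
- gate (a joint): Angle of the cage gate (rad): 0 shut, grows as it swings out towards the robot about the upright hinge at its left edge, clockwise seen from above; stop at 1.4. Gate 296 mm wide, 224 mm high, 18 mm thick. A spring closes it with 0.3 to 0.45 N m. At 0.34 rad the free edge stands 100 mm out.
- gate_hinge (a point): Point on the upright hinge line of the gate, 206 mm above the desk, 9 mm behind the front plane.
- gate_edge (a point): Point on the free (right) edge of the gate, on its front face, 124 mm above the desk.
- barrel (a joint): Lift of the steel barrel bolt (rad) on the gate's top rail: it turns on its rear screw, 115 mm from the knob (bolt shot), z 212 mm. 0: droops 0.05 rad, rod lying on the keeper's lip. Positive: end raised, stop 0.075; stop -0.035 when off the lip. At 0.05 the rod is level, with the knob 6 mm and the rod end 10 mm above rest. Its weight holds it down; about 3 N at the knob raises it.
- bolt (a joint): Draw of the rod in its barrel (m): 0 shot, grows as it is pulled to the cage's +y (to the hinge), stop 0.050. Drooping, it moves only to 0.008: a 6 mm deep notch worn in the underside of the 14 mm rod catches on the lip; with the knob raised 4 to 8 mm it passes over. Clear of the keeper, gate free, at 0.032. Friction about 1.2 N; stays where left.
- bolt_knob (a point): Middle of the bolt's knob, where to grip: steel cylinder 16 mm in diameter, 34 mm long, standing up from the rod and leaning 0.6 rad out from the gate towards the robot; about 240 mm above the desk, 41 mm in front of the front plane. The barrel, 24 mm in diameter, lies below it. Fixed to the rod, moves with rod and gate.
- bolt_end (a point): Free end of the bolt rod, on its axis.
- keeper_lip (a point): Middle of the top edge of the bent-up lip at the mouth (gate side) of the keeper, 5 mm thick. The keeper is a steel staple on the right post just beyond the lip, 20 mm long in y, standing 35 mm out from the post, 43 mm high; it keeps the rod from swinging out.
- panel: Loose plywood shade panel, 200 wide (its y) x 150 high (its z) x 8 mm thick (its x), 0.14 to 0.28 kg. Origin at the centre of its lower edge. At the start it leans 0.42 rad from upright with its top against the gate's middle rail, its -x side (with the handle) towards the robot.
- panel_bar (a point): Middle of the panel's handle: a round bar, 12 mm in diameter, 110 mm long along the panel's y, its axis 44 mm off the panel's front face and 85 mm above its lower edge, held by a 10 mm leg 48 mm to either side of the middle.
- speaker: Loudspeaker to the robot's left of the cage, fixed: cream box 120 deep (its x) x 110 wide (its y) x 190 mm high; origin at the centre of its underside. The flat front face with the two black cones is at x = -60 mm, towards the robot.
- petri_dish: Bystander: closed clear dish, 94 mm in diameter, 16 mm high. Origin under its centre, as for all bystanders.
- slide_box: Bystander: flat cream slide box, 97 x 72 x 32 mm.
- marker: Bystander: marker pen, 135 mm long, 14 mm thick.
- mouse: Bystander: computer mouse, 105 x 60 x 30 mm.
- specimen_jar: Bystander: lidded jar, 52 mm in diameter, 85 mm high, between and behind cage and loudspeaker.
- feed_cup: Bystander: small open white cup, 64 mm in diameter, 50 mm high.
- mister: Bystander: spray bottle, 66 mm in diameter, 172 mm high.

How it is judged:
By the outcome, as a careful person would: the job done as asked, in the order asked, and still so for the second after the job is handed in, while the arm keeps its last pose, push and grip.
It also fails if it takes over 64 s, if anything falls off the work surface, if the arm or the gripper's body presses on something with over 40 N, if the wrist force passes 120 N, or if a joint passes its speed limit or range.

ROBOT

A 6-joint arm with a two-finger parallel gripper is mounted at the origin on the work surface. World frame = base frame: x ahead of the robot, y to its left, z up, the work surface at z = 0. Lengths are in m, angles in rad, forces in N, time in s.
With the tool pointing down it reaches from about 0.375 to 0.9 m from the base axis. Payload 3.1 kg.
Tool frame: the origin (TCP) lies midway between the tips of the shut fingers; the grasp point (between the pads) lies 19 mm behind it (manip.grasp_offset is the distance from the TCP to the grasp point, in m); z points along the fingers, y is the line along which they close (so a half turn about z gives the same grasp; the last joint's range is limited). The gripper opens to 85 mm and grips with 20 to 120 N. Pads are 22 mm wide; open, the fingers measure 114 mm over their backs; the gripper's body (76 mm by 85 mm) begins 54 mm behind the grasp point. The pads swing forward as they close: fully open they stand 13 mm farther back than shut.
Start: joints at [0.967, 0.527, 1.433, -0, 1.181, -0.178], TCP at [0.258, 0.569, 0.231] pointing down, gripper open.
Joint ranges: [-3.08, 3.08], [-0.75, 2.2], [0.22, 2.44], [-1.43, 4.57], [0, 2.65], [-2.85, 2.85]. Speed limits (rad/s): [2.79, 2.79, 3.14, 3.14, 3.14, 3.14].

INTERFACE

Orientations are given as a unit quaternion [x, y, z, w].
In Python, from station import sensors, cams, order, manip gives the robot as it stands.
- The arm moves only by the tool move_arm, never from a script. Its argument "targets" is a list of rows, each an object of numbers: "dx", "dy", "dz": the shift along the world's x, y, z normalised to -1 to 1, where 1 is 25 mm; "rx", "ry", "rz": the turn, a rotation vector about the world's x, y, z normalised to -1 to 1, where 1 is 30 degrees. A call has exactly 10 rows; each row shifts and turns the commanded pose from where the row before left it; what a row does not reach is not made up. A row lasts 1/8 s, in which the tool goes at most 62.5 mm and 10.7 degrees, less where a joint would pass 70% of its speed; a pose out of reach is approached as far as the arm can. A call with a number of a shift or a turn outside -1 to 1 is refused whole. A call with a gripper value outside its range is refused whole. "claw" is the opening in per cent of the stroke, from 0 (shut) to 100 (fully open), set as the call begins (left out, the last holds). The fingers move at their own pace and stop on an object; "newtons" is the grip in N (left out, the last holds). Time passes only in rows, so rows that do not move let the fingers close, or fill a call up. It gives the time, the measured TCP pose, the force, the opening and the grip force at its end, in the units of the state.
- sensors.sense(): the state, without advancing time (a new reading comes with each control period).
- cams.snapshot(name): name is "scene" or "top"; returns the picture (400x640x3 uint8, red, green, blue); there is no depth.
- cams.camera_model(name): a dict with "fx", "fy", "cx", "cy" (pixels), "extrinsics" (4x4, takes a point from world to camera coordinates). Camera axes: x right, y down, z forward; pixel columns grow to the right and rows downward; lengths in m; the calibration is good to about 2 mm. A picture is of the moment at which its call begins. camera_model takes no time and is no camera call.
- order.sign_off(): hands the job in; it is judged then, once.
The state is a dict: "t": time; "q": joint angles; "qd": joint speeds; "tau": joint torques, N m; "tcp_pos": TCP position; "tool_rot": TCP orientation; "force": force on the tool from outside, world axes, zero at the start; "ft_torque": the same for the moment, N m; "finger_gap": opening from 0.0 (shut) to 1.0 (fully open); "gripper_force": force on a finger pad.
Only numpy, scipy, OpenCV 4.12 (cv2) and the standard library are available. Lean on these libraries where they do the work, as an engineer would, in place of code of your own. Each camera call takes 0.05 s, during which the arm holds its last target. There are 200 camera calls.

## Working session

There is one attempt and no reset: what is moved stays moved. The work goes in short steps, Python scripts to look and compute and a tool call to move; the robot and the scene stay as the last step left them, time stands still between calls to the robot, and variables do not carry over. Pictures are saved under pics/ and viewed, at most 10 in all, crops included, and the job is handed in when it is done.

Besides the shell and the picture viewer there is one more tool, called after ">>>" by a JSON object that holds its "api" and its "payload". move_arm: Moves the arm, as the interface text tells. Scaled input: -1 to 1 covers 25 mm each way for a shift and 30 degrees each way for a turn. Its arguments: {"type":"object","properties":{"targets":{"type":"array"},"claw":{"type":"number"},"newtons":{"type":"number"}},"required":["targets"]}

```bash
ls; mkdir -p pics
python3 - <<'E'
from station import sensors,cams,manip
import cv2,numpy as np
np.set_printoptions(precision=4,suppress=True)
print(sensors.sense()); print(manip.grasp_offset)
for n in("scene","top"):
    cv2.imwrite(f"pics/{n}0.png",cams.snapshot(n)[...,::-1]); print(n,cams.camera_model(n))
E
```

```text
pics
{'t': 0.0, 'q': array([ 0.9665,  0.5285,  1.4339,  0.    ,  1.1813, -0.1785]), 'qd': array([0.0002, 0.0001, 0.0004, 0.0007, 0.0009, 0.    ]), 'tau': array([  0.0009, -44.2342, -17.803 ,  -0.0001,   0.0085,  -0.    ]), 'tcp_pos': array([0.2577, 0.5686, 0.2303]), 'tool_rot': array([ 0.2113,  0.9774, -0.001 , -0.0004]), 'force': array([ 0.5161,  0.5487, -0.2983]), 'ft_torque': array([-0.0162, -0.0151, -0.0134]), 'gripper_force': 0.0, 'finger_gap': 1.000506096755358}
0.0187
scene {'fx': 432.7250703421244, 'fy': 432.7250703421244, 'cx': 319.25063698826534, 'cy': 207.7594112705995, 'extrinsics': array([[-0.9601,  0.2797, -0.0031,  0.5342],
       [ 0.2585,  0.8828, -0.3923, -0.0839],
       [-0.1069, -0.3774, -0.9198,  1.5295],
       [ 0.    ,  0.    ,  0.    ,  1.    ]])}
top {'fx': 366.53195328834255, 'fy': 366.53195328834255, 'cx': 319.29557335099184, 'cy': 194.70181673340497, 'extrinsics': array([[ 0.0128, -0.9999,  0.0034, -0.0002],
       [-0.9966, -0.0131, -0.0811,  0.5438],
       [ 0.0811, -0.0023, -0.9967,  1.2966],
       [ 0.    ,  0.    ,  0.    ,  1.    ]])}
```

View pics/scene0.png

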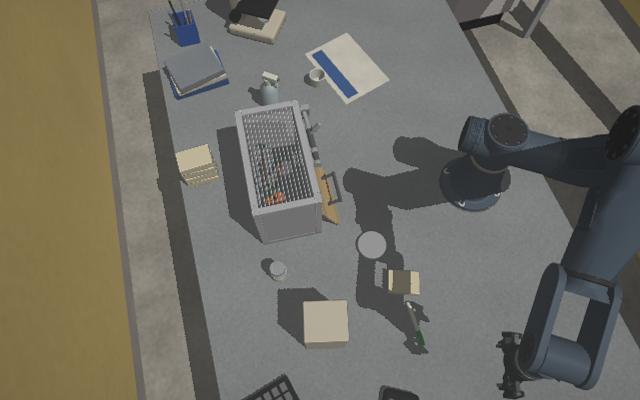

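View pics/top0.png

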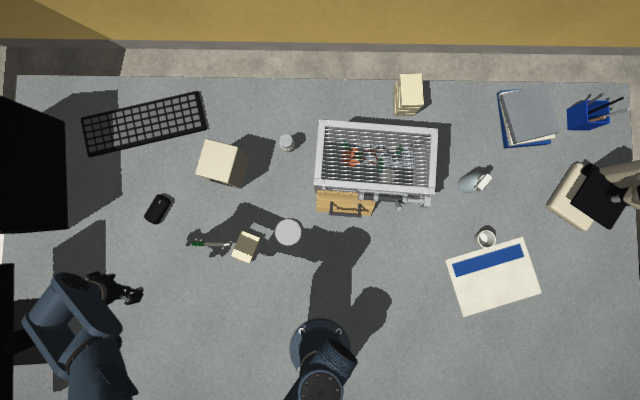

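The scene view shows the cage (240–320, 105–240), panel (~330,195) and speaker (~325,322). The top view shows the cage (315–437, 120–205), the panel handle (~347,209) and the speaker (~222,160). I'll enlarge both for corner picking.

Run:
```python
import cv2
t=cv2.imread("pics/top0.png");s=cv2.imread("pics/scene0.png")
cv2.imwrite("pics/topc.png",cv2.resize(t[112:222,305:445],None,fx=5.5,fy=5.4,interpolation=cv2.INTER_CUBIC))
cv2.imwrite("pics/scc.png",cv2.resize(s[95:245,230:350],None,fx=4,fy=4,interpolation=cv2.INTER_CUBIC))
```

```text
(no output)
```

View pics/topc.png

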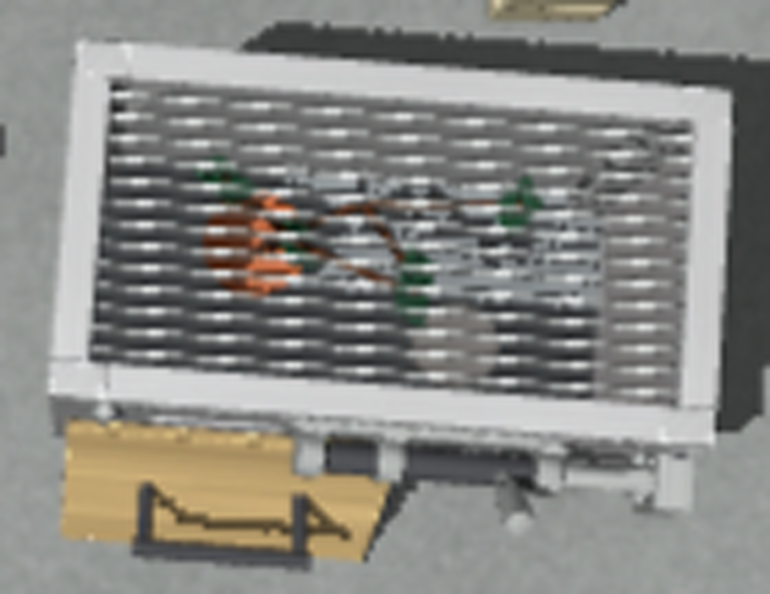

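View pics/scc.png

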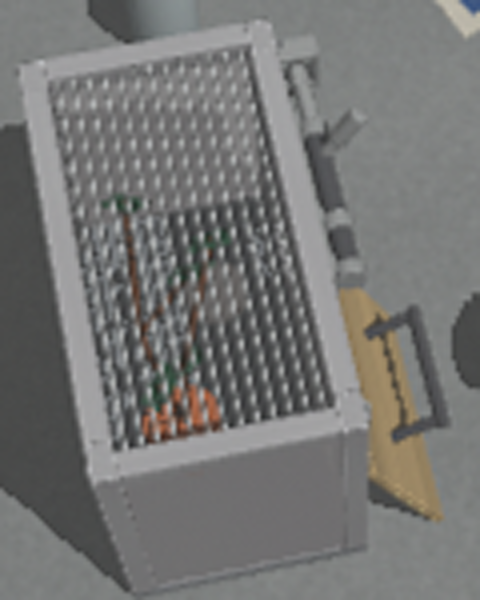

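Top crop: cage top corners at (78,42), (733,92), (713,442), (50,395); handle bar ends at (135,548) and (308,562); knob tip at (518,520). Scene crop: bar ends at (415,312) and (447,425); knob tip at (355,120).

```bash
cat > h.py <<'E'
import numpy as np,cv2
from station import cams,sensors
np.set_printoptions(precision=4,suppress=True)
def ray(n,u,v):
    m=cams.camera_model(n);E=m["extrinsics"];R,t=E[:3,:3],E[:3,3]
    return -R.T@t,R.T@np.array([(u-m["cx"])/m["fx"],(v-m["cy"])/m["fy"],1])
def onz(n,u,v,z):
    c,d=ray(n,u,v);return c+d*(z-c[2])/d[2]
def tri(pt,ps):
    (a,d),(b,e)=ray("top",*pt),ray("scene",*ps)
    k=np.linalg.lstsq(np.c_[d,-e],b-a,rcond=None)[0]
    p,q=a+k[0]*d,b+k[1]*e;return (p+q)/2,np.linalg.norm(p-q)
def proj(n,p):
    m=cams.camera_model(n);q=m["extrinsics"]@np.r_[p,1];return np.array([m["fx"]*q[0]/q[2]+m["cx"],m["fy"]*q[1]/q[2]+m["cy"]])
E
python3 - <<'E'
from h import *
T=lambda x,y:(305+(x+.5)/5.5-.5,112+(y+.5)/5.4-.5); S=lambda x,y:(230+(x+.5)/4-.5,95+(y+.5)/4-.5)
C=[onz("top",*T(*p),.256) for p in[(78,42),(733,92),(713,442),(50,395)]]
print("cage",np.array(C),np.linalg.norm(C[0]-C[1]),np.linalg.norm(C[1]-C[2]))
C2=[onz("scene",*S(*p),.256) for p in[(20,66),(265,20),(368,425),(95,480)]];print("sc cage: bl,br,fr?",np.array(C2))
for n,a,b in[("barL",(135,548),(447,425)),("barR",(308,562),(415,312)),("knobtip",(518,520),(355,120)),("knobbase",(505,487),(330,142)),
  ("panelLbot",(60,538),(440,520))]:print(n,*tri(T(*a),S(*b)))
img=cv2.imread("pics/top0.png");c=img[130:195,185:255]
hsv=cv2.cvtColor(c,cv2.COLOR_BGR2HSV);m=((hsv[...,1]>30)&(hsv[...,2]>140)).astype(np.uint8)*255
k=max(cv2.findContours(m,0,2)[0],key=cv2.contourArea);r=cv2.minAreaRect(k)
print("spk",cv2.contourArea(k),r);print(np.array([onz("top",x+185,y+130,.19) for x,y in cv2.boxPoints(r)]))
k2=cv2.approxPolyDP(k,3,True)[:,0];print(k2+[185,130])
for nm,u,v,z in[("petri",288,232,.016),("slide",246,246,.032),("markerL",190,240,.007),("markerR",232,246,.007),("mouse",158,209,.03),("jar",287,142,.085)]:print(nm,onz("top",u,v,z))
E
```

```text
cage [[ 0.752   0.0119  0.256 ]
 [ 0.7285 -0.3463  0.256 ]
 [ 0.5329 -0.3329  0.256 ]
 [ 0.5541  0.0244  0.256 ]] 0.35894301309914245 0.19610448147153184
sc cage: bl,br,fr? [[ 0.7292 -0.3453  0.256 ]
 [ 0.535  -0.3336  0.256 ]
 [ 0.5555  0.024   0.256 ]
 [ 0.7505  0.0108  0.256 ]]
barL [ 0.4749 -0.0265  0.0968] 0.002127004026790378
barR [ 0.4683 -0.1337  0.093 ] 0.0005466335345495781
knobtip [ 0.4902 -0.2305  0.2453] 0.00210722110643893
knobbase [ 0.5104 -0.2279  0.2267] 0.0040215961682707815
panelLbot [0.4872 0.0187 0.002 ] 0.005127212030693898
spk 1206.5 ((30.999998092651367, 30.499996185302734), (33.79069519042969, 38.32359313964844), 15.945394515991211)
[[0.5894 0.401  0.19  ]
 [0.7077 0.3724 0.19  ]
 [0.6793 0.2684 0.19  ]
 [0.5614 0.2979 0.19  ]]
[[205 139]
 [196 174]
 [227 182]
 [237 147]]
petri [0.4087 0.1173 0.016 ]
slide [0.358  0.2631 0.032 ]
markerL [0.3753 0.47   0.007 ]
markerR [0.3558 0.3183 0.007 ]
mouse [0.4845 0.5803 0.03  ]
jar [0.7204 0.1213 0.085 ]
```

>>> {"api": "move_arm", "payload": {"targets": [{"dx":0.28,"dy":-0.86,"dz":0.0,"rz":-0.077},{"dx":0.28,"dy":-0.86,"dz":0.0,"rz":-0.077},{"dx":0.28,"dy":-0.86,"dz":0.0,"rz":-0.077},{"dx":0.28,"dy":-0.86,"dz":0.0,"rz":-0.077},{"dx":0.28,"dy":-0.86,"dz":0.0,"rz":-0.077},{"dx":0.28,"dy":-0.86,"dz":0.0,"rz":-0.077},{"dx":0.28,"dy":-0.86,"dz":0.0,"rz":-0.077},{"dx":0.28,"dy":-0.86,"dz":0.0,"rz":-0.077},{"dx":0.28,"dy":-0.86,"dz":0.0,"rz":-0.077},{"dx":0.28,"dy":-0.86,"dz":0.0,"rz":-0.077}], "claw": 45, "newtons": 100}}

```text
schema error: expected keys dx, dy, dz, rx, ry, rz
```

>>> {"api": "move_arm", "payload": {"targets": [{"dx":0.28,"dy":-0.86,"dz":0.0,"rz":-0.077},{"dx":0.28,"dy":-0.86,"dz":0.0,"rz":-0.077},{"dx":0.28,"dy":-0.86,"dz":0.0,"rz":-0.077},{"dx":0.28,"dy":-0.86,"dz":0.0,"rz":-0.077},{"dx":0.28,"dy":-0.86,"dz":0.0,"rz":-0.077},{"dx":0.28,"dy":-0.86,"dz":0.0,"rz":-0.077},{"dx":0.28,"dy":-0.86,"dz":0.0,"rz":-0.077},{"dx":0.28,"dy":-0.86,"dz":0.0,"rz":-0.077},{"dx":0.28,"dy":-0.86,"dz":0.0,"rz":-0.077},{"dx":0.28,"dy":-0.86,"dz":0.0,"rz":-0.077}]}}

```text
schema error: expected keys dx, dy, dz, rx, ry, rz
```

>>> {"api": "move_arm", "payload": {"targets": [{"dx":0.28,"dy":-0.86,"dz":0.0,"rz":-0.077},{"dx":0.28,"dy":-0.86,"dz":0.0,"rz":-0.077},{"dx":0.28,"dy":-0.86,"dz":0.0,"rz":-0.077},{"dx":0.28,"dy":-0.86,"dz":0.0,"rz":-0.077},{"dx":0.28,"dy":-0.86,"dz":0.0,"rz":-0.077},{"dx":0.28,"dy":-0.86,"dz":0.0,"rz":-0.077},{"dx":0.28,"dy":-0.86,"dz":0.0,"rz":-0.077},{"dx":0.28,"dy":-0.86,"dz":0.0,"rz":-0.077},{"dx":0.28,"dy":-0.86,"dz":0.0,"rz":-0.077},{"dx":0.28,"dy":-0.86,"dz":0.0,"rz":-0.077}]}}

```text
schema error: expected keys dx, dy, dz, rx, ry, rz
```

All six keys are needed in each row.

>>> {"api": "move_arm", "payload": {"targets": [{"dx":0.28,"dy":-0.86,"dz":0,"rx":0,"ry":0,"rz":-0.077},{"dx":0.28,"dy":-0.86,"dz":0,"rx":0,"ry":0,"rz":-0.077},{"dx":0.28,"dy":-0.86,"dz":0,"rx":0,"ry":0,"rz":-0.077},{"dx":0.28,"dy":-0.86,"dz":0,"rx":0,"ry":0,"rz":-0.077},{"dx":0.28,"dy":-0.86,"dz":0,"rx":0,"ry":0,"rz":-0.077},{"dx":0.28,"dy":-0.86,"dz":0,"rx":0,"ry":0,"rz":-0.077},{"dx":0.28,"dy":-0.86,"dz":0,"rx":0,"ry":0,"rz":-0.077},{"dx":0.28,"dy":-0.86,"dz":0,"rx":0,"ry":0,"rz":-0.077},{"dx":0.28,"dy":-0.86,"dz":0,"rx":0,"ry":0,"rz":-0.077},{"dx":0.28,"dy":-0.86,"dz":0,"rx":0,"ry":0,"rz":-0.077}], "claw": 45, "newtons": 100}}

```text
t: 1.35
tcp_pos: [0.3282, 0.3531, 0.2312]
tool_rot: [0.404, 0.915, -0.0, -0.0]
force: [-0.9, -0.5, -0.1]
finger_gap: 0.448
gripper_force: 0.0
```

>>> {"api": "move_arm", "payload": {"targets": [{"dx":0.28,"dy":-0.86,"dz":0,"rx":0,"ry":0,"rz":-0.077},{"dx":0.28,"dy":-0.86,"dz":0,"rx":0,"ry":0,"rz":-0.077},{"dx":0.28,"dy":-0.86,"dz":0,"rx":0,"ry":0,"rz":-0.077},{"dx":0.28,"dy":-0.86,"dz":0,"rx":0,"ry":0,"rz":-0.077},{"dx":0.28,"dy":-0.86,"dz":0,"rx":0,"ry":0,"rz":-0.077},{"dx":0.28,"dy":-0.86,"dz":0,"rx":0,"ry":0,"rz":-0.077},{"dx":0.28,"dy":-0.86,"dz":0,"rx":0,"ry":0,"rz":-0.077},{"dx":0.28,"dy":-0.86,"dz":0,"rx":0,"ry":0,"rz":-0.077},{"dx":0.28,"dy":-0.86,"dz":0,"rx":0,"ry":0,"rz":-0.077},{"dx":0.28,"dy":-0.86,"dz":0,"rx":0,"ry":0,"rz":-0.077}]}}

```text
t: 2.6
tcp_pos: [0.3981, 0.1382, 0.2313]
tool_rot: [0.579, 0.816, -0.0, -0.0]
force: [-0.1, 0.2, 0.6]
finger_gap: 0.45
gripper_force: 0.0
```

>>> {"api": "move_arm", "payload": {"targets": [{"dx":0.28,"dy":-0.86,"dz":0,"rx":0,"ry":0,"rz":-0.077},{"dx":0.28,"dy":-0.86,"dz":0,"rx":0,"ry":0,"rz":-0.077},{"dx":0.28,"dy":-0.86,"dz":0,"rx":0,"ry":0,"rz":-0.077},{"dx":0.28,"dy":-0.86,"dz":0,"rx":0,"ry":0,"rz":-0.077},{"dx":0.28,"dy":-0.86,"dz":0,"rx":0,"ry":0,"rz":-0.077},{"dx":0.28,"dy":-0.86,"dz":0,"rx":0,"ry":0,"rz":-0.077},{"dx":0.28,"dy":-0.86,"dz":0,"rx":0,"ry":0,"rz":-0.077},{"dx":0.28,"dy":-0.86,"dz":0,"rx":0,"ry":0,"rz":-0.077},{"dx":0.28,"dy":-0.86,"dz":0,"rx":0,"ry":0,"rz":-0.077},{"dx":0.28,"dy":-0.86,"dz":0,"rx":0,"ry":0,"rz":-0.077}]}}

```text
t: 3.85
tcp_pos: [0.4679, -0.0767, 0.2312]
tool_rot: [0.73, 0.683, -0.0, -0.0]
force: [-0.6, 0.0, 0.2]
finger_gap: 0.45
gripper_force: 0.0
```

>>> {"api": "move_arm", "payload": {"targets": [{"dx":0.05,"dy":-0.05,"dz":-0.9,"rx":0,"ry":0,"rz":0},{"dx":0.05,"dy":-0.05,"dz":-0.9,"rx":0,"ry":0,"rz":0},{"dx":0,"dy":0,"dz":-0.8,"rx":0,"ry":0,"rz":0},{"dx":0,"dy":0,"dz":-0.8,"rx":0,"ry":0,"rz":0},{"dx":0,"dy":0,"dz":-0.6,"rx":0,"ry":0,"rz":0},{"dx":0,"dy":0,"dz":-0.6,"rx":0,"ry":0,"rz":0},{"dx":0,"dy":0,"dz":-0.5,"rx":0,"ry":0,"rz":0},{"dx":0,"dy":0,"dz":-0.5,"rx":0,"ry":0,"rz":0},{"dx":0,"dy":0,"dz":-0.5,"rx":0,"ry":0,"rz":0},{"dx":0,"dy":0,"dz":0,"rx":0,"ry":0,"rz":0}]}}

```text
t: 5.1
tcp_pos: [0.47, -0.0781, 0.0779]
tool_rot: [0.73, 0.684, -0.0, -0.001]
force: [-1.4, -0.8, 0.1]
finger_gap: 0.45
gripper_force: 0.0
```

Run:
```python
from h import *
a=cams.snapshot("scene")[130:250,270:390,::-1];b=cams.snapshot("top")[160:250,300:420,::-1]
k=lambda i,h:cv2.resize(i,(int(i.shape[1]*h/i.shape[0]),h),interpolation=cv2.INTER_CUBIC)
cv2.imwrite("pics/g1.png",np.hstack([k(a,340),k(b,340)]))
```

```text
(no output)
```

View pics/g1.png

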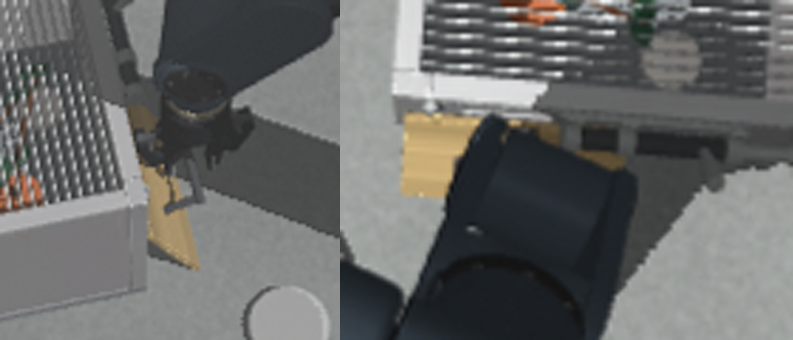

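The fingers straddle the bar in the left view (~185,170), with no contact force. Closing.

>>> {"api": "move_arm", "payload": {"targets": [{"dx":0,"dy":0,"dz":0,"rx":0,"ry":0,"rz":0},{"dx":0,"dy":0,"dz":0,"rx":0,"ry":0,"rz":0},{"dx":0,"dy":0,"dz":0,"rx":0,"ry":0,"rz":0},{"dx":0,"dy":0,"dz":0,"rx":0,"ry":0,"rz":0},{"dx":0,"dy":0,"dz":0,"rx":0,"ry":0,"rz":0},{"dx":0,"dy":0,"dz":0,"rx":0,"ry":0,"rz":0},{"dx":0,"dy":0,"dz":0,"rx":0,"ry":0,"rz":0},{"dx":0,"dy":0,"dz":0,"rx":0,"ry":0,"rz":0},{"dx":0,"dy":0,"dz":0,"rx":0,"ry":0,"rz":0},{"dx":0,"dy":0,"dz":0,"rx":0,"ry":0,"rz":0}], "claw": 0, "newtons": 110}}

```text
t: 6.45
tcp_pos: [0.471, -0.0784, 0.0794]
tool_rot: [0.73, 0.684, 0.0, 0.001]
force: [-0.1, 0.7, 5.4]
finger_gap: 0.104
gripper_force: 107.4
```

>>> {"api": "move_arm", "payload": {"targets": [{"dx":-0.5,"dy":0,"dz":0.1,"rx":0,"ry":0,"rz":0},{"dx":-0.8,"dy":0,"dz":0.1,"rx":0,"ry":0,"rz":0},{"dx":-0.8,"dy":0,"dz":0.1,"rx":0,"ry":0,"rz":0},{"dx":0,"dy":0,"dz":0.6,"rx":0,"ry":0,"rz":0},{"dx":0,"dy":0.2,"dz":0.7,"rx":0,"ry":0,"rz":0},{"dx":0,"dy":0.4,"dz":0.7,"rx":0,"ry":0,"rz":0},{"dx":0,"dy":0.6,"dz":0.7,"rx":0,"ry":0,"rz":0},{"dx":0,"dy":0.8,"dz":0.5,"rx":0,"ry":0,"rz":0},{"dx":0,"dy":0.8,"dz":0,"rx":0,"ry":0,"rz":0},{"dx":0,"dy":0.8,"dz":0,"rx":0,"ry":0,"rz":0}]}}

```text
t: 7.7
tcp_pos: [0.4165, 0.0125, 0.1661]
tool_rot: [0.73, 0.684, -0.001, -0.001]
force: [-0.7, 0.6, -1.7]
finger_gap: 0.101
gripper_force: 107.4
```

>>> {"api": "move_arm", "payload": {"targets": [{"dx":0.073,"dy":0.8,"dz":0,"rx":-0.005,"ry":-0.018,"rz":-0.038},{"dx":0.073,"dy":0.8,"dz":0,"rx":-0.005,"ry":-0.018,"rz":-0.038},{"dx":0.073,"dy":0.8,"dz":0,"rx":-0.005,"ry":-0.018,"rz":-0.038},{"dx":0.073,"dy":0.8,"dz":0,"rx":-0.005,"ry":-0.018,"rz":-0.038},{"dx":0.073,"dy":0.8,"dz":0,"rx":-0.005,"ry":-0.018,"rz":-0.038},{"dx":0.073,"dy":0.8,"dz":0,"rx":-0.005,"ry":-0.018,"rz":-0.038},{"dx":0.073,"dy":0.8,"dz":0,"rx":-0.005,"ry":-0.018,"rz":-0.038},{"dx":0.073,"dy":0.8,"dz":0,"rx":-0.005,"ry":-0.018,"rz":-0.038},{"dx":0.073,"dy":0.8,"dz":0,"rx":-0.005,"ry":-0.018,"rz":-0.038},{"dx":0.073,"dy":0.8,"dz":0,"rx":-0.005,"ry":-0.018,"rz":-0.038}]}}

```text
t: 8.95
tcp_pos: [0.4346, 0.2117, 0.1656]
tool_rot: [0.793, 0.607, 0.024, 0.041]
force: [-0.4, -0.5, -2.5]
finger_gap: 0.1
gripper_force: 107.5
```

>>> {"api": "move_arm", "payload": {"targets": [{"dx":0.073,"dy":0.8,"dz":0,"rx":0,"ry":0,"rz":0},{"dx":0.073,"dy":0.8,"dz":0,"rx":0,"ry":0,"rz":0},{"dx":0.073,"dy":0.8,"dz":0,"rx":0,"ry":0,"rz":0},{"dx":0.073,"dy":0.8,"dz":0,"rx":0,"ry":0,"rz":0},{"dx":0.073,"dy":0.8,"dz":0,"rx":0,"ry":0,"rz":0},{"dx":0.073,"dy":0.8,"dz":0,"rx":0,"ry":0,"rz":0},{"dx":0.073,"dy":0.8,"dz":-0.5,"rx":0,"ry":0,"rz":0},{"dx":0.1,"dy":0.8,"dz":-0.6,"rx":0,"ry":0,"rz":0},{"dx":0.1,"dy":0.4,"dz":-0.6,"rx":0,"ry":0,"rz":0},{"dx":0,"dy":0,"dz":-0.6,"rx":0,"ry":0,"rz":0}]}}

```text
t: 10.2
tcp_pos: [0.4541, 0.3823, 0.1073]
tool_rot: [0.793, 0.608, 0.025, 0.042]
force: [0.3, -0.6, -0.9]
finger_gap: 0.099
gripper_force: 107.5
```

Run:
```python
from h import *
A=cams.snapshot("scene")[...,::-1];B=cams.snapshot("top")[...,::-1]
cv2.imwrite("pics/p_s.png",A);cv2.imwrite("pics/p_t.png",B)
a=A[260:380,280:440];b=B[120:220,160:290]
k=lambda i,h:cv2.resize(i,(int(i.shape[1]*h/i.shape[0]),h),interpolation=cv2.INTER_CUBIC)
v=np.vstack([cv2.resize(a,(400,300),interpolation=2),cv2.resize(b,(390,300),interpolation=2)[:,:390].copy() if 0 else cv2.resize(b,(400,300),interpolation=2)])
cv2.imwrite("pics/g2.png",v)
```

```text
(no output)
```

View pics/g2.png

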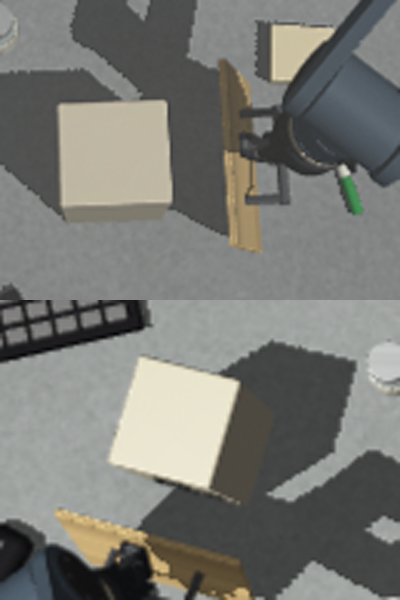

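Run:
```python
from h import *
T=lambda x,y:(160+(x+.5)*130/400-.5,120+(y-300+.5)/3-.5); S=lambda x,y:(280+(x+.5)/2.5-.5,260+(y+.5)/2.5-.5)
from scipy.spatial.transform import Rotation as R
s=sensors.sense();r=R.from_quat(s["tool_rot"]).as_matrix();bar=s["tcp_pos"]-.0187*r[:,2];print("bar",bar,r)
xh=np.array([.965,-.262,0]);yh=np.array([.262,.965,0])
for n,a,b in[("Ltop",(57,510),(228,245)),("Rtop",(245,560),(220,58)),("spk LF",(110,462),(65,207)),("spk LB",(140,357),(62,103)) if 0 else ("spkRF",(212,490),(170,205))]:
    p,e=tri(T(*a),S(*b));d=p-bar;print(n,p,e,"in,lat,z",d@xh,d@yh,d[2])
print([onz("top",*T(*p),.19) for p in[(110,462),(212,490)]],[onz("scene",*S(*p),.19) for p in[(171,203),(165,100)]])
for th in(.1,.2,.3,.4):print(th,proj("scene",bar+xh*(65e-3*np.sin(th)+.048*np.cos(th))+np.array([0,0,65e-3*np.cos(th)-.048*np.sin(th)])+.1*yh), proj("scene",bar+xh*(-85e-3*np.sin(th)+.048*np.cos(th))+np.array([0,0,-85e-3*np.cos(th)-.048*np.sin(th)])+.1*yh))
print(S(228,245),S(262,250))
```

```text
bar [0.4508 0.381  0.1249] [[ 0.2612  0.9614  0.086 ]
 [ 0.9652 -0.2588 -0.0386]
 [-0.0148  0.0931 -0.9955]]
Ltop [0.5445 0.4592 0.1636] 0.004625160164422719 in,lat,z 0.06997562684163196 0.0999547677616918 0.038732039749907604
Rtop [0.4906 0.2641 0.1598] 0.0025133327271704728 in,lat,z 0.0690333548031018 -0.10238804502718674 0.03497159504140837
spk LF [0.6482 0.3894 0.171 ] 0.11266440462957925 in,lat,z 0.1883381735633136 0.05975416464854498 0.04615480591694923
spkRF [ 0.5829  0.3727 -0.1021] 0.029368076647707367 in,lat,z 0.12967960862005834 0.026566472431632487 -0.22694274372064613
[array([0.5914, 0.3982, 0.19  ]), array([0.5632, 0.293 , 0.19  ])] [array([0.5939, 0.4026, 0.19  ]), array([0.5673, 0.2978, 0.19  ])]
0.1 [378.6818 357.1675] [377.5113 360.8776]
0.2 [376.2356 357.3732] [380.4757 360.8956]
0.3 [374.0161 357.5877] [383.5697 360.8905]
0.4 [372.0447 357.8085] [386.7678 360.8623]
(370.9, 357.7) (384.5, 359.7)
```

The panel is held at about 0.4 rad lean. The speaker front is centred near (0.579, 0.348). Moving in, straightening a little and lowering.

>>> {"api": "move_arm", "payload": {"targets": [{"dx":0.456,"dy":-0.106,"dz":-0.1,"rx":-0.008,"ry":-0.03,"rz":0},{"dx":0.456,"dy":-0.106,"dz":-0.1,"rx":-0.008,"ry":-0.03,"rz":0},{"dx":0.456,"dy":-0.106,"dz":-0.1,"rx":-0.008,"ry":-0.03,"rz":0},{"dx":0.456,"dy":-0.106,"dz":-0.1,"rx":-0.008,"ry":-0.03,"rz":0},{"dx":0.456,"dy":-0.106,"dz":-0.1,"rx":-0.008,"ry":-0.03,"rz":0},{"dx":0,"dy":0,"dz":-0.1,"rx":0,"ry":0,"rz":0},{"dx":0,"dy":0,"dz":-0.1,"rx":0,"ry":0,"rz":0},{"dx":0,"dy":0,"dz":-0.1,"rx":0,"ry":0,"rz":0},{"dx":0,"dy":0,"dz":-0.1,"rx":0,"ry":0,"rz":0},{"dx":0,"dy":0,"dz":-0.1,"rx":0,"ry":0,"rz":0}]}}

```text
t: 11.55
tcp_pos: [0.511, 0.3685, 0.0837]
tool_rot: [0.791, 0.606, 0.05, 0.074]
force: [0.1, -0.6, -1.0]
finger_gap: 0.105
gripper_force: 107.5
```

>>> {"api": "move_arm", "payload": {"targets": [{"dx":0,"dy":0,"dz":-0.04,"rx":0,"ry":0,"rz":0},{"dx":0,"dy":0,"dz":-0.04,"rx":0,"ry":0,"rz":0},{"dx":0,"dy":0,"dz":-0.04,"rx":0,"ry":0,"rz":0},{"dx":0,"dy":0,"dz":-0.02,"rx":0,"ry":0,"rz":0},{"dx":0,"dy":0,"dz":0,"rx":0,"ry":0,"rz":0},{"dx":0,"dy":0,"dz":0,"rx":0,"ry":0,"rz":0},{"dx":0,"dy":0,"dz":0,"rx":0,"ry":0,"rz":0},{"dx":0,"dy":0,"dz":0,"rx":0,"ry":0,"rz":0},{"dx":0,"dy":0,"dz":0,"rx":0,"ry":0,"rz":0},{"dx":0,"dy":0,"dz":0,"rx":0,"ry":0,"rz":0}]}}

```text
t: 12.8
tcp_pos: [0.5111, 0.3684, 0.0803]
tool_rot: [0.791, 0.605, 0.05, 0.074]
force: [0.3, -0.3, -0.5]
finger_gap: 0.102
gripper_force: 107.5
```

>>> {"api": "move_arm", "payload": {"targets": [{"dx":0,"dy":0,"dz":-0.03,"rx":0,"ry":0,"rz":0},{"dx":0,"dy":0,"dz":-0.03,"rx":0,"ry":0,"rz":0},{"dx":0,"dy":0,"dz":0,"rx":0,"ry":0,"rz":0},{"dx":0,"dy":0,"dz":0,"rx":0,"ry":0,"rz":0},{"dx":0,"dy":0,"dz":0,"rx":0,"ry":0,"rz":0},{"dx":0,"dy":0,"dz":0,"rx":0,"ry":0,"rz":0},{"dx":0,"dy":0,"dz":0,"rx":0,"ry":0,"rz":0},{"dx":0,"dy":0,"dz":0,"rx":0,"ry":0,"rz":0},{"dx":0,"dy":0,"dz":0,"rx":0,"ry":0,"rz":0},{"dx":0,"dy":0,"dz":0,"rx":0,"ry":0,"rz":0}]}}

```text
t: 14.05
tcp_pos: [0.5111, 0.3684, 0.0788]
tool_rot: [0.791, 0.605, 0.05, 0.074]
force: [-0.6, 0.1, -1.6]
finger_gap: 0.102
gripper_force: 107.5
```

>>> {"api": "move_arm", "payload": {"targets": [{"dx":0,"dy":0,"dz":-0.03,"rx":0,"ry":0,"rz":0},{"dx":0,"dy":0,"dz":-0.03,"rx":0,"ry":0,"rz":0},{"dx":0,"dy":0,"dz":-0.03,"rx":0,"ry":0,"rz":0},{"dx":0,"dy":0,"dz":-0.03,"rx":0,"ry":0,"rz":0},{"dx":0,"dy":0,"dz":0,"rx":0,"ry":0,"rz":0},{"dx":0,"dy":0,"dz":0,"rx":0,"ry":0,"rz":0},{"dx":0,"dy":0,"dz":0,"rx":0,"ry":0,"rz":0},{"dx":0,"dy":0,"dz":0,"rx":0,"ry":0,"rz":0},{"dx":0,"dy":0,"dz":0,"rx":0,"ry":0,"rz":0},{"dx":0,"dy":0,"dz":0,"rx":0,"ry":0,"rz":0}]}}

```text
t: 15.3
tcp_pos: [0.511, 0.3682, 0.076]
tool_rot: [0.791, 0.605, 0.05, 0.074]
force: [-2.3, -4.0, 5.2]
finger_gap: 0.104
gripper_force: 108.3
```

>>> {"api": "move_arm", "payload": {"targets": [{"dx":0,"dy":0,"dz":0,"rx":0,"ry":0,"rz":0},{"dx":0,"dy":0,"dz":0,"rx":0,"ry":0,"rz":0},{"dx":0,"dy":0,"dz":0,"rx":0,"ry":0,"rz":0},{"dx":0,"dy":0,"dz":0,"rx":0,"ry":0,"rz":0},{"dx":0,"dy":0,"dz":0,"rx":0,"ry":0,"rz":0},{"dx":0,"dy":0,"dz":0,"rx":0,"ry":0,"rz":0},{"dx":0,"dy":0,"dz":0,"rx":0,"ry":0,"rz":0},{"dx":0,"dy":0,"dz":0,"rx":0,"ry":0,"rz":0},{"dx":0,"dy":0,"dz":0,"rx":0,"ry":0,"rz":0},{"dx":0,"dy":0,"dz":0,"rx":0,"ry":0,"rz":0}], "claw": 42}}

```text
t: 16.55
tcp_pos: [0.5111, 0.3684, 0.0758]
tool_rot: [0.791, 0.605, 0.05, 0.074]
force: [-0.2, -0.2, -0.4]
finger_gap: 0.419
gripper_force: 0.0
```

>>> {"api": "move_arm", "payload": {"targets": [{"dx":-0.04,"dy":0.01,"dz":0.25,"rx":0,"ry":0,"rz":0},{"dx":-0.04,"dy":0.01,"dz":0.25,"rx":0,"ry":0,"rz":0},{"dx":-0.06,"dy":0.016,"dz":0.4,"rx":0,"ry":0,"rz":0},{"dx":-0.06,"dy":0.016,"dz":0.4,"rx":0,"ry":0,"rz":0},{"dx":-0.1,"dy":0.026,"dz":0.6,"rx":0,"ry":0,"rz":0},{"dx":-0.1,"dy":0.026,"dz":0.6,"rx":0,"ry":0,"rz":0},{"dx":-0.15,"dy":0.04,"dz":0.8,"rx":0,"ry":0,"rz":0},{"dx":-0.15,"dy":0.04,"dz":0.8,"rx":0,"ry":0,"rz":0},{"dx":-0.15,"dy":0.04,"dz":0.8,"rx":0,"ry":0,"rz":0},{"dx":-0.15,"dy":0.04,"dz":0.8,"rx":0,"ry":0,"rz":0}]}}

```text
t: 17.8
tcp_pos: [0.4858, 0.3751, 0.2199]
tool_rot: [0.791, 0.605, 0.05, 0.074]
force: [1.1, 0.2, 0.9]
finger_gap: 0.419
gripper_force: 0.0
```

```bash
cat >> h.py <<'E'
from scipy.spatial.transform import Rotation as R
YAW=-.0625
def plan(knob,back,yaw=YAW,lean=.6,n=1):
    xc=np.array([np.cos(yaw),np.sin(yaw),0]);yc=np.array([-np.sin(yaw),np.cos(yaw),0]);z=np.array([0,0,1.])
    tz=xc*np.sin(lean)-z*np.cos(lean);ty=-yc
    M=np.c_[np.cross(ty,tz),ty,tz];s=sensors.sense()
    v=(R.from_matrix(M)*R.from_quat(s["tool_rot"]).inv()).as_rotvec()
    tcp=np.array(knob)+(.0187-back)*tz
    print("tcp",tcp,"d/row",(tcp-s["tcp_pos"])/.025/n,"r/row",v/np.radians(30)/n,"tz",tz)
E
python3 - <<'E'
from h import *
A=cams.snapshot("scene")[...,::-1];B=cams.snapshot("top")[...,::-1]
z=lambda i:cv2.resize(i,(400,300),interpolation=2)
cv2.imwrite("pics/g3.png",np.hstack([np.vstack([z(A[260:380,280:440]),z(B[120:220,160:290])]),np.vstack([z(A[100:190,280:400]),z(B[170:230,350:430])])]))
plan([.4985,-.2293,.2395],.08,n=30)
E
```

```text
tcp [ 0.464  -0.2271  0.2901] d/row [-0.0309 -0.8043  0.0912] r/row [ 0.0339 -0.0265 -0.0806] tz [ 0.5635 -0.0353 -0.8253]
```

View pics/g3.png

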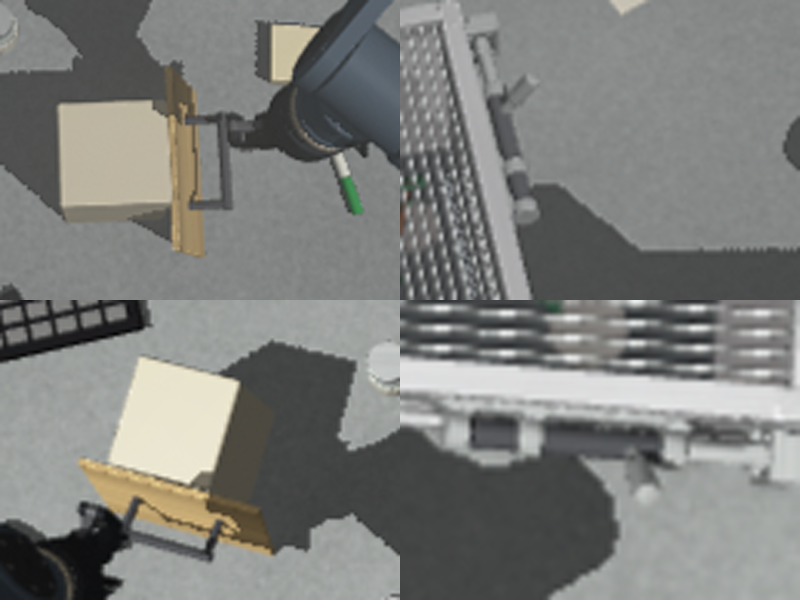

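The panel leans against the speaker front. The knob is clear: in the top view the tip is at (399.6,208) and base at (397.4,202); in the scene view the tip is at (319,126) and base at (312.4,132). Triangulating once more while moving over.

Run:
```python
from h import *
for a,b in[((399.6,208),(318.7,126)),((397.4,202),(312.4,132)),((398.5,205),(315.5,129))]:print(tri(a,b))
```

```text
(array([ 0.4893, -0.2353,  0.2311]), np.float64(0.0008469511441331297))
(array([ 0.5096, -0.2344,  0.2069]), np.float64(0.0008369604924767156))
(array([ 0.4994, -0.235 ,  0.2189]), np.float64(0.00016849516426027601))
```

>>> {"api": "move_arm", "payload": {"targets": [{"dx":-0.1,"dy":-0.7,"dz":0.2,"rx":0.034,"ry":-0.027,"rz":-0.081},{"dx":-0.1,"dy":-0.8,"dz":0.2,"rx":0.034,"ry":-0.027,"rz":-0.081},{"dx":-0.1,"dy":-0.8,"dz":0.2,"rx":0.034,"ry":-0.027,"rz":-0.081},{"dx":-0.1,"dy":-0.8,"dz":0.2,"rx":0.034,"ry":-0.027,"rz":-0.081},{"dx":-0.1,"dy":-0.8,"dz":0.2,"rx":0.034,"ry":-0.027,"rz":-0.081},{"dx":-0.1,"dy":-0.8,"dz":0.2,"rx":0.034,"ry":-0.027,"rz":-0.081},{"dx":-0.1,"dy":-0.8,"dz":0.2,"rx":0.034,"ry":-0.027,"rz":-0.081},{"dx":-0.1,"dy":-0.8,"dz":0.2,"rx":0.034,"ry":-0.027,"rz":-0.081},{"dx":-0.1,"dy":-0.8,"dz":0.2,"rx":0.034,"ry":-0.027,"rz":-0.081},{"dx":-0.1,"dy":-0.8,"dz":0.2,"rx":0.034,"ry":-0.027,"rz":-0.081}], "claw": 60}}

```text
t: 19.15
tcp_pos: [0.4607, 0.1765, 0.2684]
tool_rot: [0.899, 0.411, 0.142, 0.055]
force: [0.1, -0.5, -0.8]
finger_gap: 0.598
gripper_force: 0.0
```

>>> {"api": "move_arm", "payload": {"targets": [{"dx":0,"dy":-0.8,"dz":0.1,"rx":0.034,"ry":-0.027,"rz":-0.081},{"dx":0,"dy":-0.8,"dz":0.1,"rx":0.034,"ry":-0.027,"rz":-0.081},{"dx":0,"dy":-0.8,"dz":0.1,"rx":0.034,"ry":-0.027,"rz":-0.081},{"dx":0,"dy":-0.8,"dz":0.1,"rx":0.034,"ry":-0.027,"rz":-0.081},{"dx":0,"dy":-0.8,"dz":0.1,"rx":0.034,"ry":-0.027,"rz":-0.081},{"dx":0,"dy":-0.8,"dz":0.1,"rx":0.034,"ry":-0.027,"rz":-0.081},{"dx":0,"dy":-0.8,"dz":0.1,"rx":0.034,"ry":-0.027,"rz":-0.081},{"dx":0,"dy":-0.8,"dz":0.1,"rx":0.034,"ry":-0.027,"rz":-0.081},{"dx":0,"dy":-0.8,"dz":0.1,"rx":0.034,"ry":-0.027,"rz":-0.081},{"dx":0,"dy":-0.8,"dz":0.1,"rx":0.034,"ry":-0.027,"rz":-0.081}]}}

```text
t: 20.4
tcp_pos: [0.4607, -0.0233, 0.2933]
tool_rot: [0.954, 0.194, 0.226, 0.033]
force: [0.3, -0.2, -0.3]
finger_gap: 0.602
gripper_force: 0.0
```

Run:
```python
from h import *
plan([.4985,-.2293,.2395],.08,n=10); print(sensors.sense()["q"],sensors.sense()["tcp_pos"])
```

```text
tcp [ 0.464  -0.2271  0.2901] d/row [ 0.0131 -0.8153 -0.013 ] r/row [ 0.0334 -0.0266 -0.0796] tz [ 0.5635 -0.0353 -0.8253]
[-0.4357  0.0627  2.0577  0.3591  0.6403  0.4853] [ 0.4607 -0.0233  0.2933]
```

>>> {"api": "move_arm", "payload": {"targets": [{"dx":0.013,"dy":-0.82,"dz":-0.013,"rx":0.033,"ry":-0.027,"rz":-0.08},{"dx":0.013,"dy":-0.82,"dz":-0.013,"rx":0.033,"ry":-0.027,"rz":-0.08},{"dx":0.013,"dy":-0.82,"dz":-0.013,"rx":0.033,"ry":-0.027,"rz":-0.08},{"dx":0.013,"dy":-0.82,"dz":-0.013,"rx":0.033,"ry":-0.027,"rz":-0.08},{"dx":0.013,"dy":-0.82,"dz":-0.013,"rx":0.033,"ry":-0.027,"rz":-0.08},{"dx":0.013,"dy":-0.82,"dz":-0.013,"rx":0.033,"ry":-0.027,"rz":-0.08},{"dx":0.013,"dy":-0.82,"dz":-0.013,"rx":0.033,"ry":-0.027,"rz":-0.08},{"dx":0.013,"dy":-0.82,"dz":-0.013,"rx":0.033,"ry":-0.027,"rz":-0.08},{"dx":0.013,"dy":-0.82,"dz":-0.013,"rx":0.033,"ry":-0.027,"rz":-0.08},{"dx":0.013,"dy":-0.82,"dz":-0.013,"rx":0.033,"ry":-0.027,"rz":-0.08}]}}

```text
t: 21.65
tcp_pos: [0.4639, -0.2283, 0.29]
tool_rot: [0.955, -0.031, 0.296, 0.011]
force: [-0.2, 0.2, -0.4]
finger_gap: 0.599
gripper_force: 0.0
```

Run:
```python
from h import *
for z in(.235,.24):print(onz("top",398.5,205,z),onz("scene",315.5,129,z),onz("top",398.7,208.5-3.3,z))
T=lambda x,y:(305+(x+.5)/5.5-.5,112+(y+.5)/5.4-.5); S=lambda x,y:(230+(x+.5)/4-.5,95+(y+.5)/4-.5)
print(onz("top",*T(511,503),.24),onz("scene",*S(342,131),.24), T(511,503),S(342,131))
plan([.4985,-.2293,.2395],.08,n=1)
A=cams.snapshot("scene")[...,::-1];B=cams.snapshot("top")[...,::-1]
z=lambda i:cv2.resize(i,(400,300),interpolation=2)
cv2.imwrite("pics/g4.png",np.hstack([z(A[100:190,280:400]),z(B[170:230,350:430])]))
```

```text
[ 0.4984 -0.2314  0.235 ] [ 0.5022 -0.2248  0.235 ] [ 0.4978 -0.232   0.235 ]
[ 0.4982 -0.2303  0.24  ] [ 0.5031 -0.2216  0.24  ] [ 0.4976 -0.2309  0.24  ]
[ 0.4989 -0.2273  0.24  ] [ 0.5026 -0.2276  0.24  ] (397.5, 204.74074074074073) (315.125, 127.375)
tcp [ 0.464  -0.2271  0.2901] d/row [0.0035 0.0466 0.0044] r/row [0.005  0.0026 0.0054] tz [ 0.5635 -0.0353 -0.8253]
```

View pics/g4.png

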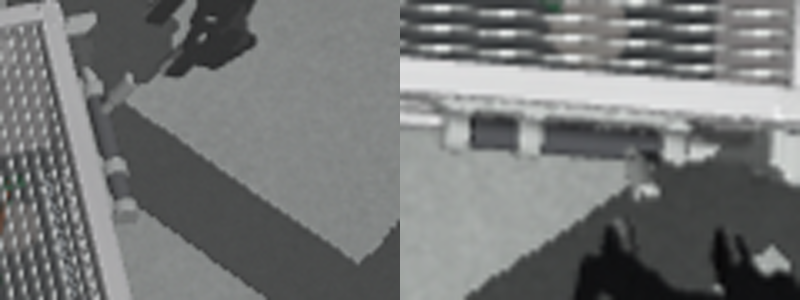

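>>> {"api": "move_arm", "payload": {"targets": [{"dx":0.217,"dy":-0.01,"dz":-0.318,"rx":0,"ry":0,"rz":0},{"dx":0.217,"dy":-0.01,"dz":-0.318,"rx":0,"ry":0,"rz":0},{"dx":0.217,"dy":-0.01,"dz":-0.318,"rx":0,"ry":0,"rz":0},{"dx":0.217,"dy":-0.01,"dz":-0.318,"rx":0,"ry":0,"rz":0},{"dx":0.217,"dy":-0.01,"dz":-0.318,"rx":0,"ry":0,"rz":0},{"dx":0.217,"dy":-0.01,"dz":-0.318,"rx":0,"ry":0,"rz":0},{"dx":0.217,"dy":-0.01,"dz":-0.318,"rx":0,"ry":0,"rz":0},{"dx":0.217,"dy":-0.01,"dz":-0.318,"rx":0,"ry":0,"rz":0},{"dx":0,"dy":0,"dz":0,"rx":0,"ry":0,"rz":0},{"dx":0,"dy":0,"dz":0,"rx":0,"ry":0,"rz":0}]}}

```text
t: 23.0
tcp_pos: [0.5078, -0.2294, 0.2265]
tool_rot: [0.955, -0.03, 0.296, 0.011]
force: [0.2, 0.8, -0.1]
finger_gap: 0.602
gripper_force: 0.0
```

Run:
```python
from h import *
A=cams.snapshot("scene")[...,::-1];B=cams.snapshot("top")[...,::-1]
z=lambda i:cv2.resize(i,(400,300),interpolation=2)
cv2.imwrite("pics/g5.png",np.hstack([z(A[100:160,290:370]),z(B[175:235,360:440])]))
s=sensors.sense();print(s["force"],s["tcp_pos"],proj("top",s["tcp_pos"]),proj("scene",s["tcp_pos"]))
```

```text
[ 0.5352  0.1895 -0.9007] [ 0.5078 -0.2296  0.2268] [397.2817 202.0624] [313.4061 129.6567]
```

View pics/g5.png

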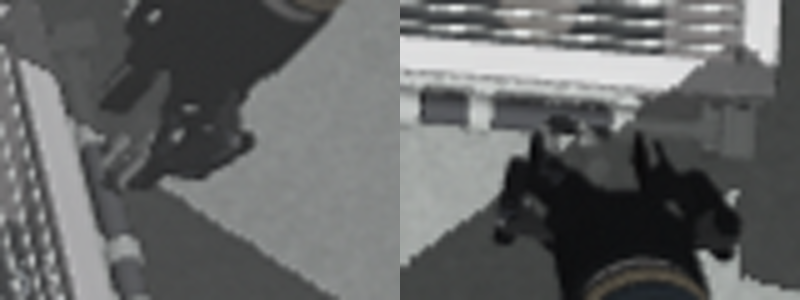

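The knob lies between the fingers in both views, at about (600,150) in the top view between tips at x 548 and 635. Closing gently.

>>> {"api": "move_arm", "payload": {"targets": [{"dx":0,"dy":0,"dz":0,"rx":0,"ry":0,"rz":0},{"dx":0,"dy":0,"dz":0,"rx":0,"ry":0,"rz":0},{"dx":0,"dy":0,"dz":0,"rx":0,"ry":0,"rz":0},{"dx":0,"dy":0,"dz":0,"rx":0,"ry":0,"rz":0},{"dx":0,"dy":0,"dz":0,"rx":0,"ry":0,"rz":0},{"dx":0,"dy":0,"dz":0,"rx":0,"ry":0,"rz":0},{"dx":0,"dy":0,"dz":0,"rx":0,"ry":0,"rz":0},{"dx":0,"dy":0,"dz":0,"rx":0,"ry":0,"rz":0},{"dx":0,"dy":0,"dz":0,"rx":0,"ry":0,"rz":0},{"dx":0,"dy":0,"dz":0,"rx":0,"ry":0,"rz":0}], "claw": 0, "newtons": 40}}

```text
t: 24.35
tcp_pos: [0.5079, -0.2293, 0.2268]
tool_rot: [0.955, -0.029, 0.296, 0.011]
force: [-2.5, -1.4, 5.4]
finger_gap: 0.185
gripper_force: 39.3
```

>>> {"api": "move_arm", "payload": {"targets": [{"dx":0,"dy":0,"dz":0,"rx":0,"ry":0,"rz":0},{"dx":0,"dy":0,"dz":0,"rx":0,"ry":0,"rz":0},{"dx":0,"dy":0.01,"dz":0.04,"rx":0,"ry":0,"rz":0},{"dx":0,"dy":0.01,"dz":0.04,"rx":0,"ry":0,"rz":0},{"dx":0,"dy":0.01,"dz":0.04,"rx":0,"ry":0,"rz":0},{"dx":0,"dy":0.01,"dz":0.04,"rx":0,"ry":0,"rz":0},{"dx":0,"dy":0.01,"dz":0.04,"rx":0,"ry":0,"rz":0},{"dx":0,"dy":0.01,"dz":0.04,"rx":0,"ry":0,"rz":0},{"dx":0,"dy":0,"dz":0,"rx":0,"ry":0,"rz":0},{"dx":0,"dy":0,"dz":0,"rx":0,"ry":0,"rz":0}], "newtons": 80}}

```text
t: 25.6
tcp_pos: [0.5074, -0.2279, 0.2319]
tool_rot: [0.955, -0.029, 0.295, 0.011]
force: [-0.1, -0.3, -9.2]
finger_gap: 0.163
gripper_force: 77.8
```

>>> {"api": "move_arm", "payload": {"targets": [{"dx":0.006,"dy":0.1,"dz":0,"rx":0,"ry":0,"rz":0},{"dx":0.006,"dy":0.1,"dz":0,"rx":0,"ry":0,"rz":0},{"dx":0.006,"dy":0.1,"dz":0,"rx":0,"ry":0,"rz":0},{"dx":0.006,"dy":0.1,"dz":0,"rx":0,"ry":0,"rz":0},{"dx":0.006,"dy":0.1,"dz":0,"rx":0,"ry":0,"rz":0},{"dx":0,"dy":0,"dz":0,"rx":0,"ry":0,"rz":0},{"dx":0,"dy":0,"dz":0,"rx":0,"ry":0,"rz":0},{"dx":0,"dy":0,"dz":0,"rx":0,"ry":0,"rz":0},{"dx":0,"dy":0,"dz":0,"rx":0,"ry":0,"rz":0},{"dx":0,"dy":0,"dz":0,"rx":0,"ry":0,"rz":0}]}}

```text
t: 26.85
tcp_pos: [0.5084, -0.2151, 0.2323]
tool_rot: [0.955, -0.029, 0.296, 0.01]
force: [1.4, 1.0, -10.7]
finger_gap: 0.166
gripper_force: 77.8
```

>>> {"api": "move_arm", "payload": {"targets": [{"dx":0.009,"dy":0.14,"dz":0,"rx":0,"ry":0,"rz":0},{"dx":0.009,"dy":0.14,"dz":0,"rx":0,"ry":0,"rz":0},{"dx":0.009,"dy":0.14,"dz":0,"rx":0,"ry":0,"rz":0},{"dx":0.009,"dy":0.14,"dz":0,"rx":0,"ry":0,"rz":0},{"dx":0.009,"dy":0.14,"dz":0,"rx":0,"ry":0,"rz":0},{"dx":0.009,"dy":0.14,"dz":0,"rx":0,"ry":0,"rz":0},{"dx":0.009,"dy":0.14,"dz":0,"rx":0,"ry":0,"rz":0},{"dx":0.009,"dy":0.14,"dz":0,"rx":0,"ry":0,"rz":0},{"dx":0,"dy":0,"dz":0,"rx":0,"ry":0,"rz":0},{"dx":0,"dy":0,"dz":0,"rx":0,"ry":0,"rz":0}]}}

```text
t: 28.1
tcp_pos: [0.5102, -0.1867, 0.2322]
tool_rot: [0.955, -0.029, 0.296, 0.01]
force: [1.3, 1.3, -11.5]
finger_gap: 0.163
gripper_force: 77.9
```

>>> {"api": "move_arm", "payload": {"targets": [{"dx":0,"dy":0,"dz":-0.03,"rx":0,"ry":0,"rz":0},{"dx":0,"dy":0,"dz":-0.03,"rx":0,"ry":0,"rz":0},{"dx":-0.125,"dy":0.037,"dz":-0.02,"rx":0,"ry":0,"rz":-0.0334},{"dx":-0.124,"dy":0.039,"dz":0,"rx":0,"ry":0,"rz":-0.0334},{"dx":-0.123,"dy":0.041,"dz":0,"rx":0,"ry":0,"rz":-0.0334},{"dx":-0.122,"dy":0.044,"dz":0,"rx":0,"ry":0,"rz":-0.0334},{"dx":-0.121,"dy":0.046,"dz":0,"rx":0,"ry":0,"rz":-0.0334},{"dx":-0.121,"dy":0.048,"dz":0,"rx":0,"ry":0,"rz":-0.0334},{"dx":-0.12,"dy":0.05,"dz":0,"rx":0,"ry":0,"rz":-0.0334},{"dx":-0.119,"dy":0.052,"dz":0,"rx":0,"ry":0,"rz":-0.0334}]}}

```text
t: 29.35
tcp_pos: [0.486, -0.1787, 0.2308]
tool_rot: [0.95, -0.097, 0.295, 0.032]
force: [-2.0, -1.0, 3.2]
finger_gap: 0.162
gripper_force: 80.8
```

>>> {"api": "move_arm", "payload": {"targets": [{"dx":-0.141,"dy":0.065,"dz":0,"rx":0,"ry":0,"rz":-0.0401},{"dx":-0.14,"dy":0.068,"dz":0,"rx":0,"ry":0,"rz":-0.0401},{"dx":-0.138,"dy":0.071,"dz":0,"rx":0,"ry":0,"rz":-0.0401},{"dx":-0.137,"dy":0.074,"dz":0,"rx":0,"ry":0,"rz":-0.0401},{"dx":-0.135,"dy":0.077,"dz":0,"rx":0,"ry":0,"rz":-0.0401},{"dx":-0.133,"dy":0.08,"dz":0,"rx":0,"ry":0,"rz":-0.0401},{"dx":-0.132,"dy":0.083,"dz":0,"rx":0,"ry":0,"rz":-0.0401},{"dx":-0.13,"dy":0.085,"dz":0,"rx":0,"ry":0,"rz":-0.0401},{"dx":-0.128,"dy":0.088,"dz":0,"rx":0,"ry":0,"rz":-0.0401},{"dx":-0.127,"dy":0.09,"dz":0,"rx":0,"ry":0,"rz":-0.0401}]}}

```text
t: 30.6
tcp_pos: [0.4522, -0.1588, 0.2305]
tool_rot: [0.935, -0.196, 0.29, 0.062]
force: [-1.8, -1.3, 4.7]
finger_gap: 0.162
gripper_force: 81.6
```

Run:
```python
from h import *
A=cams.snapshot("scene")[...,::-1];B=cams.snapshot("top")[...,::-1]
z=lambda i:cv2.resize(i,(400,300),interpolation=2)
cv2.imwrite("pics/g6.png",np.vstack([np.hstack([z(A[95:215,250:410]),z(B[160:235,340:440])]),np.hstack([z(A[230:380,250:450]),z(B[100:250,150:350])])]))
s=sensors.sense();print(s["force"],s["tcp_pos"])
```

```text
[-1.4771 -0.2024  3.8377] [ 0.4521 -0.1584  0.2304]
```

View pics/g6.png

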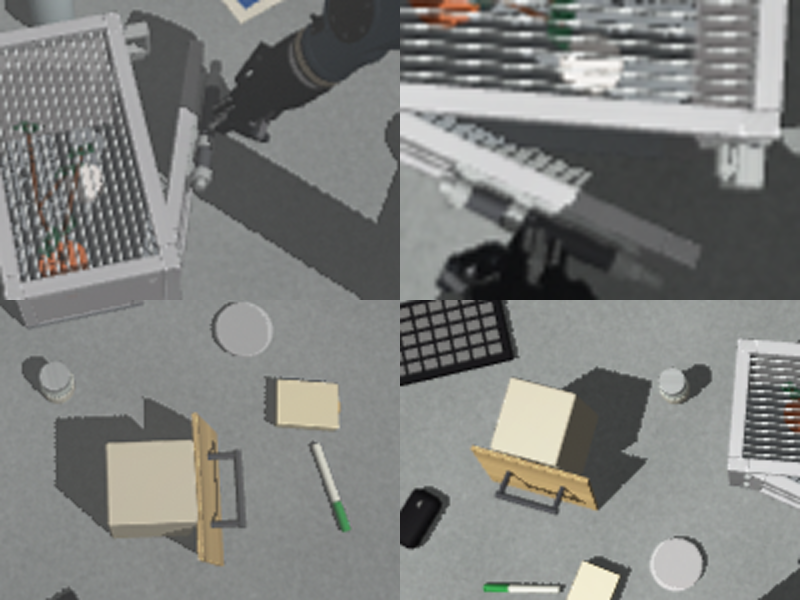

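The gate stands open with the knob gripped, and the panel still leans on the speaker. The gate's free-edge top corners in the top view are near px (413,227) and (415,221).

Run:
```python
from h import *
c=np.array([.6425,-.161]);xc=np.array([.998,-.0625]);yc=np.array([.0625,.998])
for p in[(413,227),(415,221)]:
    d=onz("top",*p,.236)[:2]-c;print(d@xc+.1,d@yc)
d=sensors.sense()["tcp_pos"][:2]-c-(-.091*xc+.148*yc);print(np.arctan2(-d@xc,-d@yc))
```

```text
-0.10198463235424152 -0.12618703034618325
-0.0836418431322864 -0.13119149106526481
0.5627293907888432
```

The free edge stands about 100 mm out, at roughly 0.35 rad, and the forces are small. Handing in.

```bash
python3 -c "
from station import order
print(order.sign_off())"
```

```text
the job is handed in; nothing more can be done
None
```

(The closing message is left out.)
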